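# Mark the probe-well depth of a dry-block heater

### The arm

A 6-joint arm with a two-finger parallel gripper is mounted at the origin on a cart in front of the work surface, level with it; the furniture and walls round the work are solid. World frame = base frame: x ahead of the robot, y to its left, z up, the work surface at z = 0. Lengths are in m, angles in rad, forces in N, time in s.
With the tool pointing down it reaches from about 0.375 to 0.9 m from the base axis. Payload 3.1 kg.
Tool frame: the origin (TCP) lies midway between the tips of the shut fingers; the grasp point (between the pads) lies manip.hold_point_z behind it (manip.hold_point_z is the distance from the TCP to the grasp point, in m); z points along the fingers, y is the direction in which the jaws open and shut (so a half turn about z gives the same grasp; the last joint's range is limited). The gripper opens to 85 mm and grips with 20 to 120 N. Pads are 22 mm wide; open, the fingers measure 114 mm over their backs; the gripper's body (76 mm by 85 mm) begins 54 mm behind the grasp point. The pads swing forward as they close: fully open they stand 13 mm farther back than shut.
Start: joints at [0.975, 0.527, 1.433, -0, 1.181, -0.178], TCP at [0.254, 0.571, 0.231] pointing down, gripper open.
Joint ranges: [-3.08, 3.08], [-0.75, 2.2], [0.22, 2.44], [-1.43, 4.57], [0, 2.65], [-2.85, 2.85]. Speed limits (rad/s): [2.79, 2.79, 3.14, 3.14, 3.14, 3.14].

### API

Orientations are given as a unit quaternion [x, y, z, w].
In Python, from station import manip, snapshot, workorder, models gives the robot as it stands.
- The arm moves only by the tool jog_arm, never from a script. Its argument "commands" is a list of rows, each a list of 5 numbers: the opening in per cent of the stroke, from 0 (shut) to 100 (fully open), then the shift along the world's x, y, z in cm, then the turn about the world's z in rad. A call has 1 to 8 rows; each row shifts and turns the pose as measured when the row begins; what a row does not reach is not made up. A row lasts 1/12 s, in which the tool goes at most 41.7 mm and 7.16 degrees, less where a joint would pass 70% of its speed; a pose out of reach is approached as far as the arm can. A call with a gripper value outside its range is refused whole. The fingers move at their own pace and stop on an object; "squeeze" is the grip in N (left out, the last holds). Time passes only in rows, so rows that do not move let the fingers close. It gives the time, the measured TCP pose, the force and the opening at its end, in the units of the state.
- manip.sense(): the state, without advancing time (a new reading comes with each control period).
- snapshot(name): name is "scene" or "top"; returns a dict with "image" (384x512x3 uint8, red, green, blue), "intrinsics" (3x3 intrinsics, pixels), "extrinsics" (4x4, takes a point from camera to world coordinates). Camera axes: x right, y down, z forward; pixel columns grow to the right and rows downward; lengths in m; the calibration is good to about 2 mm. A picture is of the moment at which its call begins. There is no depth.
- workorder.sign_off(): hands the job in, once; it reports no verdict.
Trained networks look in a picture, given as the dict that the camera call returned (one of the last four; its "shot" number tells which), for a name from the list of things; names that differ only in an ending like _2 or _b are one class to them, and where a whole thing is asked for, a point or a joint stands for the part that bears it (a point fixed in the world has none). Each returns a list of dicts, best first, with "score" (0 to 1); they miss things now and then, are a little off and sometimes report something else, mostly with a low value. They report only what shows in the picture. A call takes as long as a camera call. They do not tell look-alikes from the thing itself.
- models.find_in(picture, name): "centre" ([x, y, z] in m, in world coordinates, good to about 4 mm: the middle of the surface that is visible of it).
- models.pinpoint(picture, name): "centre" ([x, y, z] in m, in world coordinates, good to about 4 mm: a listed point, or the origin of a listed thing).
The state is a dict: "t": time; "q": joint angles; "qd": joint speeds; "tau": joint torques, N m; "tcp_pos": TCP position; "tool_rot": TCP orientation; "force": force on the tool from outside, world axes, zero at the start; "ft_torque": the same for the moment, N m; "finger_gap": opening from 0.0 (shut) to 1.0 (fully open).
Only numpy, scipy, OpenCV 4.12 (cv2) and the standard library are available. Lean on these libraries where they do the work, as an engineer would, in place of code of your own. Each camera call takes 0.05 s, during which the arm holds its last target. There are 200 camera calls.

### The job

Swing the dust cover clear of the dry-block heater's probe well, take the long slim depth rod from its hanging stand and press it down the well until it rests on the bottom, so that the rim pushes the sliding collar up to mark the depth. Then draw it out, hang it back in the stand without shifting the collar, and swing the cover shut over the well again. Leave the tubes, the other rods and the things lying about undisturbed.

Things in the scene. Friction and masses are not known exactly. Their poses are not given: they have to be found in the camera images.
- dry_block: Dry-block heater, fixed: white housing 196 x 160 mm; aluminium block top 82 mm above the bench. Origin on the bench under its middle; -x is its sloped control panel (x -103 to -43 mm, up to 65 mm high), y to its left, z up. Six blind tube wells, 21 mm wide, 62 mm deep, at x = 11 and 51, y = -40, 0, 40 mm; four hold tubes that stand 64 mm above the block top.
- well_mouth (a point): Centre of the mouth of the probe well, level with the block top (82 mm above the bench), at x = -25, y = 0 mm of the heater; axes as the heater's. Round blind vertical bore, 14 mm wide, 62 mm deep, no chamfer.
- dust_cover (a joint): Swing angle of the flat steel dust cover, rad: 0 = centred over the probe well, 1.75 = stop. It turns about a vertical pivot 36 mm to the left (+y of the heater) of the well and opens towards the control panel, clockwise seen from above; it stays where it is left (light friction, about 1 N at the knob). From about 0.95 on a rod with its collar goes past it.
- cover_knob (a point): Centre of the cover's upright black knob, 14 mm thick, 29 mm tall, standing on the cover 36 mm from the pivot, over the well when shut; 29.6 mm above the block top, knob's top 41 mm above it. Axes: the cover's, equal to the heater's when shut. The cover is 5 mm high, its pivot screw 9 mm. A tube may stand 36 mm behind it (+x of the heater); its sides (y) are free.
- rod_stand: Stand for hanging depth rods, fixed: base 110 x 226 x 14 mm, two posts at the back and a flat comb plate, top 185 mm above the bench. Origin on the bench under its middle; -x is the comb's open front, y to its left seen from there, z up. Three slots 20 mm wide, 70 mm apart, from x = +4 mm out to -x. The front edge (x -41 to -48 mm) has a lip 5 mm high: lift a rod over it.
- slot_0 (a point): Where a rod's axis hangs in the right slot (y = -70 mm of the stand), on the top face of the comb plate; axes as the stand's.
- slot_1 (a point): The same for the middle slot (y = 0).
- slot_2 (a point): The same for the left slot (y = +70 mm).
- slim_rod_grip (a point): The long slim depth rod (about 130 g): centre of its black handle, 24 mm thick, 46 mm tall; z up along the rod. Below it a flange, 38 mm wide and 4 mm thick, its underside 27 mm below this point, by which the rod hangs on the comb plate; then a steel stem 10 mm thick and 150 mm long, its pointed end 177 mm below this point. It hangs in one of the slots.
- rod_tip (a point): Lower end of the slim rod's stem, on its axis; axes as the rod's.
- depth_collar (a joint): Height of the slim rod's brass sliding collar (26 mm wide, 12 mm high), m: its underside is 20 mm plus this above the stem's end. Starts at 0 to 0.026. It slides stiffly (about 3 N, more than the rod's weight: the rod must be pressed down) and stays where it is pushed; with the rod on the bottom of the well and the collar on the rim it reads 0.042.
- collar_foot (a point): Centre of the collar's underside, on the rod's axis; axes as the rod's.
- thick_rod_grip (a point): Centre of the handle of the thick rod: same handle, flange and 150 mm length, but the stem is 16 mm thick and does not fit the well. Leave it hanging.
- short_rod_grip (a point): Centre of the handle of the short rod: same handle and flange, stem 10 mm thick and only 45 mm long. Leave it hanging.
- tube_a_mid (a point): Half-way up a capped clear 15 ml tube, 18 mm thick (cap 22 mm), 126 mm tall; z up. It stands loosely in a tube well of the heater.
- tube_b_mid (a point): Half-way up a capped clear 15 ml tube, 18 mm thick (cap 22 mm), 126 mm tall; z up. It stands loosely in a tube well of the heater.
- tube_c_mid (a point): Half-way up a clear 15 ml tube, 18 mm thick and 124 mm tall, with no cap; z up. It stands loosely in a tube well of the heater.
- tube_d_mid (a point): Half-way up a capped clear 15 ml tube, 18 mm thick (cap 22 mm), 126 mm tall; z up. It stands loosely in a tube well of the heater.
- dropper_bottle_mid (a point): Middle of a brown dropper bottle, 33 mm wide and 79 mm tall, standing between heater and stand; a bystander.
- forceps_mid (a point): Middle of steel forceps, 142 x 17 x 9 mm along their x, lying flat near the front edge; a bystander.
- petri_dish_mid (a point): Middle of an open glass dish, 78 mm wide and 15 mm high; a bystander.
- magnifier_mid (a point): Middle of a hand lens, 167 x 81 x 14 mm along its x, lying at the left; a bystander.
Not all that is in view belongs to the job. Leave any purple or red look-alike of the part that bears slim_rod_grip alone.

How it is judged:
On the way, in this order (a step that is already met when the one before it is completed fails the run):
1. the dust cover is swung clear of the well (value of joint dust_cover above 0.9 rad), for 0.1 s.
2. the slim rod stands on the bottom of the probe well with its collar down on the rim (horizontal distance between rod_tip and well_mouth below 0.006 m and z of rod_tip in the frame of well_mouth below -0.06 m and z of collar_foot in the frame of well_mouth below 0.0025 m and angle between rod_tip's own z axis and vertical below 0.08 rad), for 0.1 s.
At the end, for the whole second after the job is handed in: The slim rod hangs still by its flange in a slot of the stand, upright (within 0.08 rad) and let go, its collar 62 mm above the stem's end (within 2.5 mm), and the dust cover is shut over the well (below 0.20 rad) (value of joint depth_collar between 0.0395 and 0.0445 m and (distance between slim_rod_grip and slot_0 below 0.034 m or distance between slim_rod_grip and slot_1 below 0.034 m or distance between slim_rod_grip and slot_2 below 0.034 m) and height (world z) of slim_rod_grip between 0.209 and 0.216 m and angle between slim_rod_grip's own z axis and vertical below 0.08 rad and linear speed of slim_rod below 0.03 m/s and value of joint dust_cover below 0.2 rad); the robot touches nothing.
It fails at once if a tube is tipped or lifted (angle between any of tube_a_mid, tube_b_mid, tube_c_mid, tube_d_mid's own z axis and vertical above 0.25 rad or distance of any of tube_a_mid, tube_b_mid, tube_c_mid, tube_d_mid from where it was at the start of the episode above 0.02 m).
It fails at once if another rod is taken from the stand (distance of any of thick_rod_grip, short_rod_grip from where it was at the start of the episode above 0.03 m).
It fails at once if a thing lying about is moved (distance of any of dropper_bottle_mid, forceps_mid, petri_dish_mid, magnifier_mid from where it was at the start of the episode above 0.03 m).
It also fails if it takes over 72 s, if anything falls off the work surface, if the arm or the gripper's body presses on something with over 40 N, if the wrist force passes 120 N, or if a joint passes its speed limit or range.

## Working session

There is one attempt and no reset: what is moved stays moved. The work goes in short steps, Python scripts to look and compute and a tool call to move; the robot and the scene stay as the last step left them, time stands still between calls to the robot, and variables do not carry over. Pictures are saved under pics/ and viewed, about 8 in all and at most 12, crops included, and the job is handed in when it is done.

Besides the shell and the picture viewer there is one more tool, called after "Emit:" as a command line: name --pt "numbers of a row" for each row, then --argument value for the rest. jog_arm: Moves the arm, as the interface text tells. Its arguments: {"type":"object","properties":{"commands":{"type":"array","items":{"type":"array","items":{"type":"number"}}},"squeeze":{"type":"number"}},"required":["commands"]}

```bash
mkdir -p pics
cat > h.py <<'E'
import numpy as np, cv2
from station import manip, snapshot, workorder, models
def save(p,name,crop=None,scale=1):
    im=p["image"][:,:,::-1]
    if crop: im=im[crop[1]:crop[3],crop[0]:crop[2]]
    cv2.imwrite("pics/"+name,cv2.resize(im,None,fx=scale,fy=scale,interpolation=cv2.INTER_CUBIC))
def proj(p,X):
    K=np.array(p["intrinsics"]);T=np.linalg.inv(np.array(p["extrinsics"]))
    c=T[:3,:3]@np.array(X)+T[:3,3];u=K@c;return u[:2]/u[2]
def ray(p,uv,z):
    K=np.array(p["intrinsics"]);T=np.array(p["extrinsics"])
    d=T[:3,:3]@np.linalg.solve(K,[uv[0],uv[1],1]);o=T[:3,3];return o+d*(z-o[2])/d[2]
E
python3 - <<'E'
from h import *
print(manip.hold_point_z, manip.sense())
for n in ["scene","top"]:
    p=snapshot(n); save(p,n+"0.png",scale=1.5)
    print(n,np.round(p["extrinsics"],3).tolist())
    for k in ["dry_block","well_mouth","cover_knob","rod_stand","slot_0","slot_1","slot_2","slim_rod_grip","rod_tip","collar_foot","thick_rod_grip","short_rod_grip","tube_a_mid","dropper_bottle_mid","forceps_mid","petri_dish_mid","magnifier_mid"]:
        print(k,[(np.round(r["centre"],3).tolist(),round(r["score"],2),proj(p,r["centre"]).round().tolist()) for r in models.pinpoint(p,k)[:4]])
E
```

```text
0.0187 {'t': 0.0, 'q': array([ 9.74492291e-01,  5.28469534e-01,  1.43394286e+00, -1.27967824e-05,
        1.18140705e+00, -1.78476153e-01]), 'qd': array([-0.00169794, -0.000164  , -0.0008878 ,  0.00036155, -0.00064066,
        0.00113993]), 'tau': array([-5.72706467e-04, -4.42350233e+01, -1.78021663e+01, -2.42310425e-04,
        8.48575757e-03, -2.93422119e-06]), 'tcp_pos': array([0.25314994, 0.57062632, 0.23031866]), 'tool_rot': array([ 2.07395067e-01,  9.78256636e-01, -1.03312923e-03, -4.15134018e-04]), 'force': array([-0.55846068, -0.19751725, -0.30031688]), 'ft_torque': array([ 0.07823446,  0.02974536, -0.09018775]), 'finger_gap': 1.0020605008313441}
scene [[0.692, -0.433, 0.577, -0.022], [-0.722, -0.412, 0.557, -0.487], [-0.003, -0.802, -0.597, 0.73], [0.0, 0.0, 0.0, 1.0]]
dry_block [([0.535, -0.235, 0.004], 0.84, [345.0, 298.0]), ([0.477, 0.155, 0.035], 0.23, [221.0, 227.0]), ([0.476, 0.153, 0.179], 0.17, [217.0, 187.0])]
well_mouth [([0.509, -0.244, 0.083], 0.7, [347.0, 284.0])]
cover_knob [([0.507, -0.244, 0.112], 0.75, [348.0, 276.0])]
rod_stand [([0.476, 0.219, 0.005], 0.58
[... 2722 characters left out ...]
.024], 0.43, [178.0, 178.0]), ([0.617, 0.192, 0.02], 0.41, [217.0, 177.0]), ([0.663, 0.143, 0.021], 0.39, [231.0, 164.0])]
thick_rod_grip [([0.466, 0.22, 0.213], 0.68, [202.0, 216.0]), ([0.445, 0.288, 0.181], 0.15, [182.0, 224.0])]
short_rod_grip [([0.448, 0.294, 0.216], 0.4, [178.0, 223.0])]
tube_a_mid [([0.596, -0.255, 0.08], 0.59, [348.0, 177.0]), ([0.537, -0.243, -0.002], 0.48, [340.0, 197.0])]
dropper_bottle_mid [([0.547, 0.007, 0.039], 0.63, [270.0, 195.0]), ([0.535, -0.24, -0.001], 0.34, [339.0, 198.0])]
forceps_mid [([0.427, 0.004, 0.003], 0.37, [272.0, 230.0])]
petri_dish_mid [([0.674, 0.024, 0.005], 0.74, [264.0, 161.0])]
magnifier_mid [([0.42, 0.428, 0.004], 0.88, [151.0, 235.0])]
```

View pics/scene0.png

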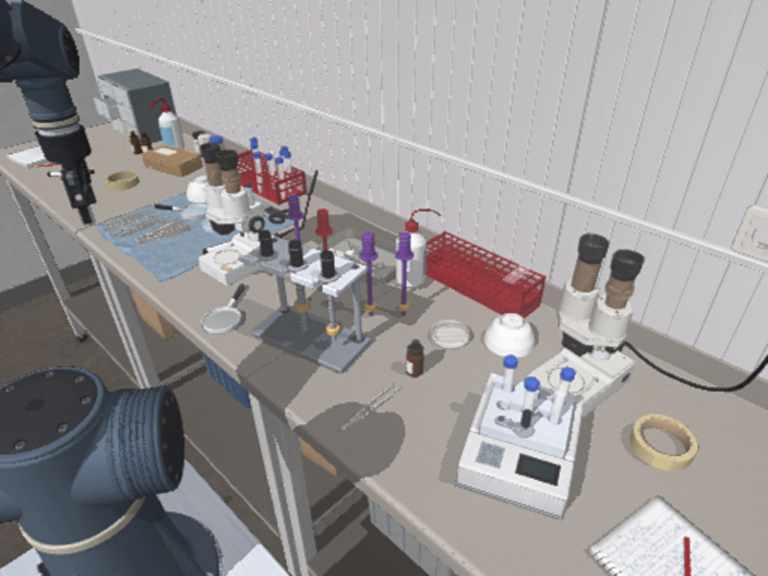

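View pics/top0.png

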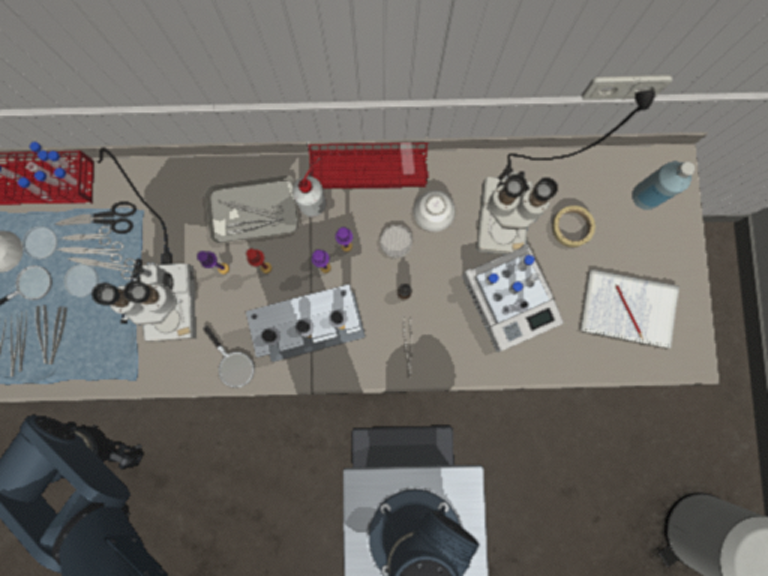

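The slim rod hangs in the right slot (scene px ~328,262, collar at 333,328), with the thick rod in the middle and the short rod on the left. The heater is at the right (knob at 527,418) with blue caps behind it. I'll get its yaw from the caps and average the knob and handle positions.

Run:
```python
from h import *
acc={}
for i in range(6):
  for n in ["scene","top"]:
    p=snapshot(n)
    for k in ["dry_block","well_mouth","cover_knob","slot_0","slim_rod_grip","rod_stand","short_rod_grip","thick_rod_grip"]:
      r=models.pinpoint(p,k)
      for q in r:
        c=np.array(q["centre"])
        if k in("slim_rod_grip","slot_0") and np.linalg.norm(c[:2]-[.481,.153])>.02: continue
        acc.setdefault((k,n),[]).append(c); break
    if i==0:
      hsv=cv2.cvtColor(p["image"],cv2.COLOR_RGB2HSV); m=((hsv[...,0]>105)&(hsv[...,0]<130)&(hsv[...,1]>140)).astype(np.uint8)
      _,_,s,c=cv2.connectedComponentsWithStats(m)
      for a,b in zip(s[1:],c[1:]):
        w=ray(p,b,.139)
        if a[4]>8 and w[1]<-.1 and w[1]>-.4: print(n,"cap",b.round(1),a[4],w.round(4))
      save(p,n+"1.png",(300,160,420,260) if n=="top" else (290,220,410,350),4)
for k,v in acc.items(): print(k,len(v),np.mean(v,0).round(4),np.std(v,0).round(4))
```

```text
scene cap [340.1 240.8] 47 [ 0.5642 -0.181   0.139 ]
scene cap [378. 249.] 55 [ 0.601  -0.2593  0.139 ]
scene cap [354.1 255.4] 53 [ 0.5457 -0.2309  0.139 ]
top cap [352.4 173. ] 25 [ 0.5994 -0.2564  0.139 ]
top cap [328.5 185. ] 24 [ 0.5618 -0.177   0.139 ]
top cap [344.7 190.6] 25 [ 0.5425 -0.2284  0.139 ]
('dry_block', 'scene') 6 [ 0.5338 -0.2369  0.0045] [0.001  0.0013 0.0013]
('well_mouth', 'scene') 6 [ 0.5088 -0.247   0.0847] [0.0009 0.0012 0.0008]
('cover_knob', 'scene') 6 [ 0.5004 -0.1792  0.0987] [0.0103 0.1512 0.0288]
('slot_0', 'scene') 6 [0.4788 0.1511 0.1815] [0.0013 0.0016 0.0011]
('rod_stand', 'scene') 6 [0.4783 0.2234 0.0023] [0.0009 0.0009 0.0019]
('short_rod_grip', 'scene') 6 [0.4482 0.29   0.2117] [0.0009 0.0011 0.0015]
('thick_rod_grip', 'scene') 6 [0.4629 0.2213 0.214 ] [0.0013 0.001  0.0007]
('dry_block', 'top') 6 [ 5.370e-01 -2.407e-01 -3.000e-04] [0.0016 0.0011 0.0006]
('well_mouth', 'top') 6 [ 0.5117 -0.2485  0.0822] [0.0016 0.0013 0.0005]
('slot_0', 'top') 5 [0.4816 0.1506 0.1853] [0.0019 0.0015 0.0012]
('slim_rod_grip', 'top') 6 [0.4794 0.1506 0.2124] [0.0013 0.001  0.0013]
('rod_stand', 'top') 6 [0.4751 0.2222 0.0007] [0.0012 0.0011 0.0016]
('short_rod_grip', 'top') 6 [0.4591 0.1567 0.1576] [0.0383 0.2023 0.0827]
('thick_rod_grip', 'top') 6 [0.5002 0.1875 0.1784] [0.0785 0.073  0.0784]
('slim_rod_grip', 'scene') 5 [0.4823 0.1532 0.2128] [0.0008 0.0021 0.0004]
('cover_knob', 'top') 5 [ 0.51   -0.2504  0.1102] [0.001  0.0023 0.0016]
```

View pics/scene1.png

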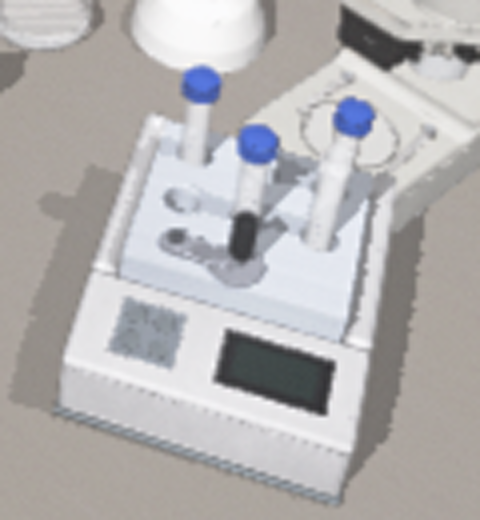

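The crop shows the cover shut: the knob is at (242,238), one tube is right behind it, and the heater yaw is about 0.44. The well is at about (0.511, -0.248). I'll set off towards the knob.

Emit:
jog_arm --pt "50 0 0 4 0.1" --pt "50 0 -1 4 0.1" --pt "50 0.8 -3.5 1 0.11" --pt "50 1.2 -3.8 0 0.11" --pt "50 1.2 -3.8 0 0.11" --pt "50 1.2 -3.8 0 0.11" --pt "50 1.2 -3.8 0 0.11" --pt "50 1.2 -3.8 0 0.11" --squeeze 20

```text
t: 7.87
tcp_pos: [0.319, 0.3417, 0.3241]
tool_rot: [-0.234, 0.972, 0.001, 0.005]
force: [0.7, -0.3, -0.2]
finger_gap: 0.502
```

Emit:
jog_arm --pt "50 1.2 -3.8 0 0" --pt "50 1.2 -3.8 0 0" --pt "50 1.2 -3.8 0 0" --pt "50 1.2 -3.8 0 0" --pt "50 1.2 -3.8 0 0" --pt "50 1.2 -3.8 0 0" --pt "50 1.2 -3.8 0 0" --pt "50 1.2 -3.8 0 0"

```text
t: 8.53
tcp_pos: [0.4156, 0.0237, 0.3272]
tool_rot: [-0.238, 0.971, 0.001, 0.01]
force: [0.6, 0.1, 0.0]
finger_gap: 0.502
```

Emit:
jog_arm --pt "50 1.3 -3.8 0 -0.04" --pt "50 1.3 -3.8 0 0" --pt "50 1.3 -3.8 0 0" --pt "50 1.3 -3.8 0 0" --pt "50 1.3 -3.8 0 0" --pt "50 1.3 -3.8 -2 0" --pt "50 1.0 -3.0 -3 0" --pt "50 0 0 0 0"

```text
t: 9.2
tcp_pos: [0.5051, -0.2487, 0.2831]
tool_rot: [-0.212, 0.977, -0.006, 0.015]
force: [-0.5, 0.9, -1.1]
finger_gap: 0.495
```

Emit:
jog_arm --pt "50 0.6 0.1 -3 0" --pt "50 0 0 -3.5 0" --pt "50 0 0 -3.5 0" --pt "50 0 0 -3 0" --pt "50 0 0 -1 0" --pt "50 0 0 0 0"

```text
t: 9.7
tcp_pos: [0.5125, -0.2505, 0.1397]
tool_rot: [-0.21, 0.978, -0.008, 0.017]
force: [0.1, -0.5, 0.3]
finger_gap: 0.495
```

Run:
```python
from h import *
s=manip.sense();print(s["tcp_pos"],s["tool_rot"],s["q"])
p=snapshot("scene");save(p,"s2.png",(290,200,410,300),4)
p=snapshot("top");save(p,"t2.png",(300,150,400,240),4)
a=cv2.imread("pics/s2.png");b=cv2.imread("pics/t2.png");b=cv2.resize(b,(300,400)) if 0 else b[:,:300]
h=min(a.shape[0],b.shape[0]);cv2.imwrite("pics/c2.png",np.hstack([a[:h],b[:h]]))
```

```text
[ 0.51245625 -0.25053496  0.13970824] [-0.20962135  0.97760265 -0.00771154  0.01710203] [-0.65916583  0.56528784  1.68340194  0.02140433  0.85917359 -2.66611833]
```

View pics/c2.png

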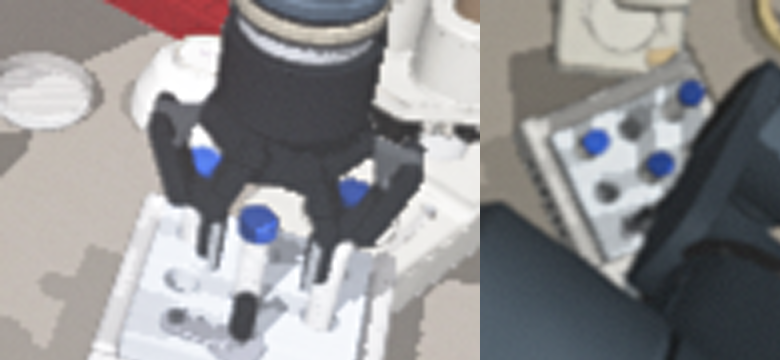

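The fingers straddle the knob line (tips at ~208,255 and 318,278) and the knob at (242,318) lies below, with the tubes clear. I'll lower and grip.

Emit:
jog_arm --pt "50 -0.1 0.1 -1.5 0" --pt "50 0 0 -1.5 0" --pt "50 0 0 -1.2 0" --pt "50 0 0 0 0" --pt "12 0 0 0 0" --pt "12 0 0 0 0" --pt "12 0 0 0 0" --pt "12 0 0 0 0"

```text
t: 10.47
tcp_pos: [0.5147, -0.2452, 0.1098]
tool_rot: [-0.21, 0.978, -0.009, 0.022]
force: [2.0, -6.7, -14.8]
finger_gap: 0.15
```

Emit:
jog_arm --pt "5 0 0 0 0" --pt "5 0 0 0 0" --pt "5 0 0 0 0"

```text
t: 10.72
tcp_pos: [0.5147, -0.2454, 0.1095]
tool_rot: [-0.209, 0.978, -0.009, 0.022]
force: [0.7, -0.4, -8.0]
finger_gap: 0.146
```

Run:
```python
from h import *
s=manip.sense();print(s["tcp_pos"],s["force"],s["ft_torque"])
p=snapshot("scene");save(p,"s3.png",(310,220,410,300),6)
for z in (.146,.128,.1095): print(proj(p,[.5147,-.2454,z]))
```

```text
[ 0.51469117 -0.24542384  0.10948835] [ 0.69206388 -0.40400138 -7.97363179] [ 0.10962784 -0.05007733 -0.03817515]
[352.58935843 263.85270458]
[351.38426509 269.59394923]
[350.17882896 275.336827  ]
```

View pics/s3.png

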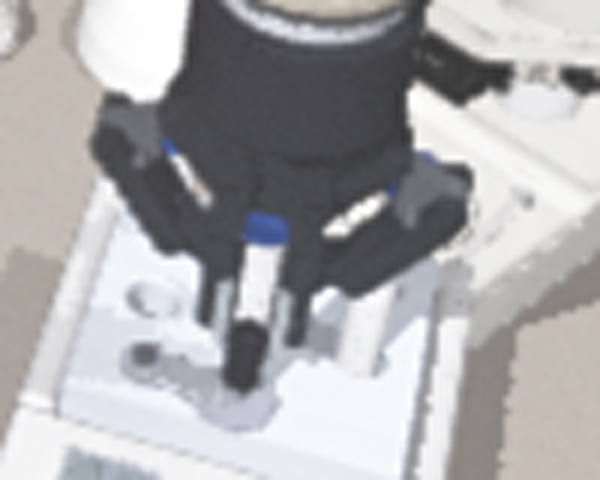

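The pads (222–280, 320) flank the knob (245,350), gripping its upper half, and the knob sits about 5 mm to the front of the TCP. I'll start the swing gently along the arc.

Emit:
jog_arm --pt "5 -0.38 -0.22 0 -0.12" --pt "5 -0.4 -0.17 0 -0.12" --pt "5 -0.42 -0.12 0 -0.12" --pt "5 0 0 0 0"

```text
t: 11.1
tcp_pos: [0.5021, -0.2498, 0.1095]
tool_rot: [-0.023, 0.999, -0.011, 0.019]
force: [-0.2, 0.5, -9.1]
finger_gap: 0.147
```

Emit:
jog_arm --pt "5 -0.43 -0.07 0 -0.12" --pt "5 -0.44 -0.02 0 -0.12" --pt "5 -0.44 0.04 0 -0.12" --pt "5 -0.43 0.09 0 -0.12" --pt "5 -0.42 0.14 0 -0.12" --pt "5 -0.38 0.19 0 -0.12" --pt "5 -0.36 0.24 0 -0.12" --pt "5 0 0 0 0"

```text
t: 11.77
tcp_pos: [0.4737, -0.2415, 0.1095]
tool_rot: [0.395, 0.919, -0.016, 0.013]
force: [-0.5, 0.1, -10.0]
finger_gap: 0.15
```

Run:
```python
from h import *
s=manip.sense();print(s["tcp_pos"],s["force"],s["q"].round(2))
p=snapshot("scene");save(p,"s4.png",(310,220,410,300),6)
```

```text
[ 0.47365891 -0.24146195  0.10949879] [-0.46268192  0.14474613 -9.98431092] [-0.67  0.58  1.8  -0.04  0.73 -1.4 ]
```

View pics/s4.png

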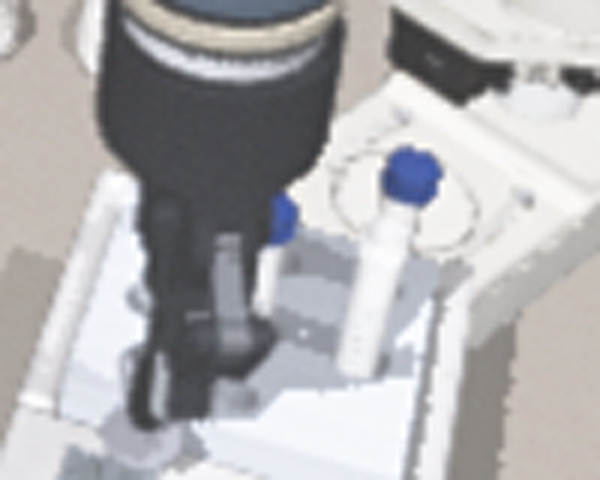

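The knob is held between the pads (~185,390) and the cover (140,435) has swung about 1.2 rad towards the panel, clear of the well. I'll release, rise, and compute the pivot from the path.

Emit:
jog_arm --pt "40 0 0 0 0" --pt "40 0 0 0 0" --pt "40 0 0 0 0" --pt "40 0 0 2 0" --pt "40 0 0 3 0" --pt "40 0 0 3 0" --pt "40 0 0 3 0" --pt "40 0 0 3 0"

```text
t: 12.48
tcp_pos: [0.4763, -0.2451, 0.2564]
tool_rot: [0.384, 0.923, -0.017, 0.016]
force: [0.7, -1.4, -0.0]
finger_gap: 0.397
```

Run:
```python
from h import *
s=manip.sense();print(s["tcp_pos"],s["tool_rot"],s["force"],s["t"])
R=lambda a:np.array([[np.cos(a),-np.sin(a)],[np.sin(a),np.cos(a)]])
P=[(.5147,-.2454),(.5021,-.2498),(.4737,-.2415)];Y=[.4215,.046,-.8121]
A=np.vstack([np.hstack([np.eye(2),R(y)]) for y in Y]);x,res,_,_=np.linalg.lstsq(A,np.ravel(P),rcond=None)
print("pivot",x[:2],"v in tool",x[2:],res, A@x-np.ravel(P))
for y in(.42,.44,.46): print(y,"well",x[:2]-.036*R(y)[:,1])
W=[]
for n in("top","scene"):
  for i in range(3):
    p=snapshot(n)
    for r in models.pinpoint(p,"well_mouth")[:1]:W.append(r["centre"]);print(n,np.round(r["centre"],4),r["score"])
save(p,"s5.png",(310,220,410,300),6)
```

```text
[ 0.47633543 -0.24509614  0.2563738 ] [ 0.3840184   0.92303495 -0.01686472  0.01587259] [ 0.66124078 -1.38373359 -0.03697875] 12.4833
pivot [ 0.49694857 -0.21455565] v in tool [ 0.00355457 -0.03542022] [2.30071009e-09] [-1.65128023e-05 -2.14779366e-05  2.81303693e-05  2.50532840e-05
 -1.16175670e-05 -3.57534737e-06]
0.42 well [ 0.51162794 -0.24742685]
0.44 well [ 0.51228239 -0.24712671]
0.46 well [ 0.5129307  -0.24681354]
top [ 0.5127 -0.2453  0.081 ] 0.58
top [ 0.5116 -0.2468  0.0806] 0.63
top [ 0.5129 -0.2471  0.0803] 0.89
scene [ 0.5099 -0.2438  0.0855] 0.7
scene [ 0.5082 -0.2475  0.0867] 0.71
scene [ 0.5075 -0.2449  0.0835] 0.61
```

View pics/s5.png

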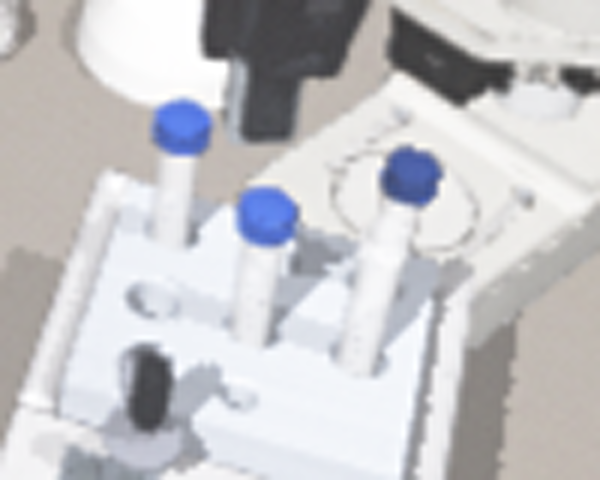

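The view shows the open cover (knob 150,390) and the bare well mouth at (238,398), with the tubes untouched. The pivot fit gives the well at (0.512, -0.247) in arm coordinates. Next is the slim rod.

Emit:
jog_arm --pt "60 0 2.5 1 -0.07" --pt "60 0 2.5 1 -0.07" --pt "60 0 2.5 1 -0.07" --pt "60 0 2.5 1 -0.07" --pt "60 0 2.5 0 -0.07" --pt "60 0 2.5 0 -0.07" --pt "60 0 2.5 0 -0.07" --pt "60 0 2.5 0 -0.05"

```text
t: 13.75
tcp_pos: [0.4753, -0.0422, 0.2909]
tool_rot: [0.631, 0.776, -0.019, 0.007]
force: [0.1, -0.2, -0.3]
finger_gap: 0.6
```

Emit:
jog_arm --pt "60 0 2.5 0 0" --pt "60 0 2.5 0 0" --pt "60 0 2.5 0 0" --pt "60 0 2.5 0 0" --pt "60 0 2.5 0 0" --pt "60 0 2.5 0 0" --pt "60 0 2.5 0 0" --pt "60 0 0 0 0"

```text
t: 14.42
tcp_pos: [0.4733, 0.1453, 0.2882]
tool_rot: [0.63, 0.776, -0.02, 0.004]
force: [0.3, 0.1, -0.3]
finger_gap: 0.603
```

Emit:
jog_arm --pt "60 0.4 0.3 0 0" --pt "60 0.4 0.3 0 0" --pt "60 0 0 -2 0" --pt "60 0 0 -2 0" --pt "60 0 0 -2 0" --pt "60 0 0 -1.5 0" --pt "60 0 0 0 0"

```text
t: 15.0
tcp_pos: [0.4861, 0.1493, 0.211]
tool_rot: [0.63, 0.776, -0.019, 0.007]
force: [-0.5, -0.4, 1.0]
finger_gap: 0.604
```

Run:
```python
from h import *
s=manip.sense();print(s["tcp_pos"],s["tool_rot"],s["force"])
p=snapshot("scene");save(p,"s6.png",(170,130,270,250),5)
print(proj(p,[.481,.152,.2355]),proj(p,s["tcp_pos"]))
```

```text
[0.48608195 0.14925621 0.21095303] [ 0.63048103  0.77594966 -0.01862417  0.00699544] [-0.45302056 -0.41810947  1.03953524]
[217.17992242 167.82523859] [220.0440668  175.50830158]
```

View pics/s6.png

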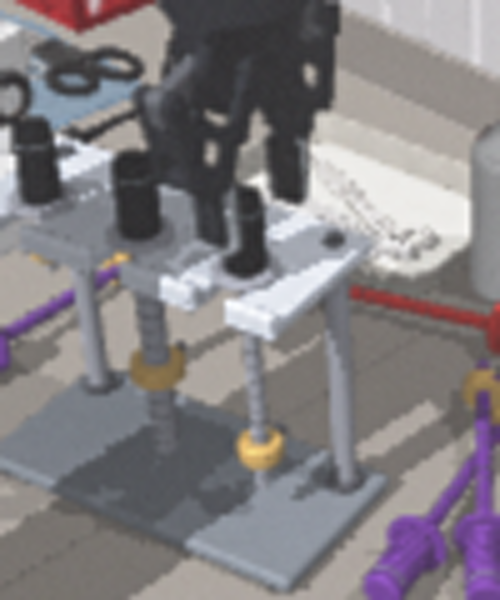

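The handle (247,230) lies between the fingers (tips at 210,235 and 290,200), and the TCP projects onto its axis at (250,227). I'll lower 1.3 cm and close.

Emit:
jog_arm --pt "60 -0.2 0 -0.7 0" --pt "60 0 0 -0.6 0" --pt "60 0 0 0 0" --pt "15 0 0 0 0" --pt "15 0 0 0 0" --pt "15 0 0 0 0" --pt "15 0 0 0 0" --pt "15 0 0 0 0" --squeeze 40

```text
t: 15.72
tcp_pos: [0.4877, 0.1479, 0.2016]
tool_rot: [0.632, 0.775, -0.016, 0.01]
force: [1.1, -0.4, -1.3]
finger_gap: 0.265
```

Emit:
jog_arm --pt "15 0 0 0.6 0" --pt "15 0 0 0.6 0" --pt "15 0 0 0 0"

```text
t: 15.97
tcp_pos: [0.4875, 0.1481, 0.2145]
tool_rot: [0.631, 0.775, -0.016, 0.01]
force: [0.5, 0.3, -1.6]
finger_gap: 0.267
```

Emit:
jog_arm --pt "15 -1.4 -0.33 0 0" --pt "15 -1.4 -0.33 0 0" --pt "15 -1.4 -0.33 0 0" --pt "15 -1.4 -0.33 0 0" --pt "15 -1.4 -0.33 0 0" --pt "15 -1.0 -0.25 0 0" --pt "15 0 0 0 0"

```text
t: 16.55
tcp_pos: [0.4068, 0.1288, 0.217]
tool_rot: [0.631, 0.775, -0.013, 0.013]
force: [0.1, -0.7, -2.1]
finger_gap: 0.267
```

Run:
```python
from h import *
s=manip.sense();print(s["tcp_pos"],s["tool_rot"],s["force"],s["finger_gap"],s["t"])
p=snapshot("scene");save(p,"s7.png",(160,130,270,270),4)
for k in["slim_rod_grip","rod_tip","collar_foot"]:
  for r in models.pinpoint(p,k)[:5]:
    c=np.array(r["centre"])
    if np.linalg.norm(c[:2]-s["tcp_pos"][:2])<.05: print(k,c.round(4),round(r["score"],2))
```

```text
[0.40677683 0.12882217 0.2169573 ] [ 0.63123442  0.77537541 -0.01337375  0.01253868] [ 0.06181322 -0.74079657 -2.05092075] 0.2674577298300911 16.55
slim_rod_grip [0.4109 0.1367 0.2309] 0.86
rod_tip [0.4021 0.14   0.0526] 0.84
collar_foot [0.4043 0.1374 0.0743] 0.45
```

View pics/s7.png

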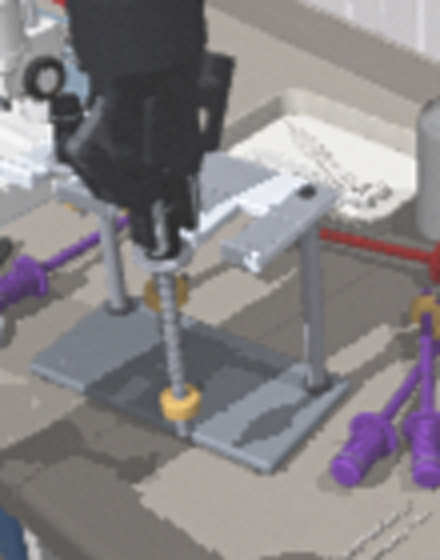

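The rod is out of the slot with the stem from (163,255) to (184,432) and the collar at (180,403), leaning slightly. I'll measure its tilt against a projected vertical, in both views.

Run:
```python
from h import *
from scipy.optimize import least_squares
p=snapshot("scene")
for z in(.2,.058):print(proj(p,[.407,.129,z]),proj(p,[.417,.129,z]),proj(p,[.407,.139,z]))
q=snapshot("top")
G=[];T=[]
for pp in(p,q,snapshot("scene"),snapshot("top")):
  for k,L in(("slim_rod_grip",G),("rod_tip",T),("collar_foot",[])):
   for r in models.pinpoint(pp,k)[:6]:
    c=np.array(r["centre"])
    if np.linalg.norm(c[:2]-[.407,.129])<.05: print(k,c.round(4));L.append(c)
print(np.mean(G,0),np.mean(T,0))
a=cv2.resize(p["image"][180:250,170:230,::-1],None,fx=8,fy=8,interpolation=cv2.INTER_CUBIC);b=cv2.resize(q["image"][180:250,200:240,::-1],None,fx=8,fy=8)
cv2.imwrite("pics/c8.png",np.hstack([a,b]))
```

```text
[201.56891782 194.87886411] [204.72498116 193.17628725] [199.02882959 193.25822956]
[206.77703267 237.48591071] [209.63464718 235.68148042] [204.42387491 235.76538265]
slim_rod_grip [0.4126 0.1366 0.2285]
slim_rod_grip [0.4094 0.1366 0.0727]
rod_tip [0.41   0.1407 0.0519]
rod_tip [0.4111 0.138  0.0737]
collar_foot [0.4087 0.1368 0.0697]
slim_rod_grip [0.4111 0.1346 0.2308]
rod_tip [0.4083 0.1391 0.0524]
collar_foot [0.4076 0.1361 0.0709]
[0.41103333 0.13593333 0.17733333] [0.4098     0.13926667 0.05933333]
```

View pics/c8.png

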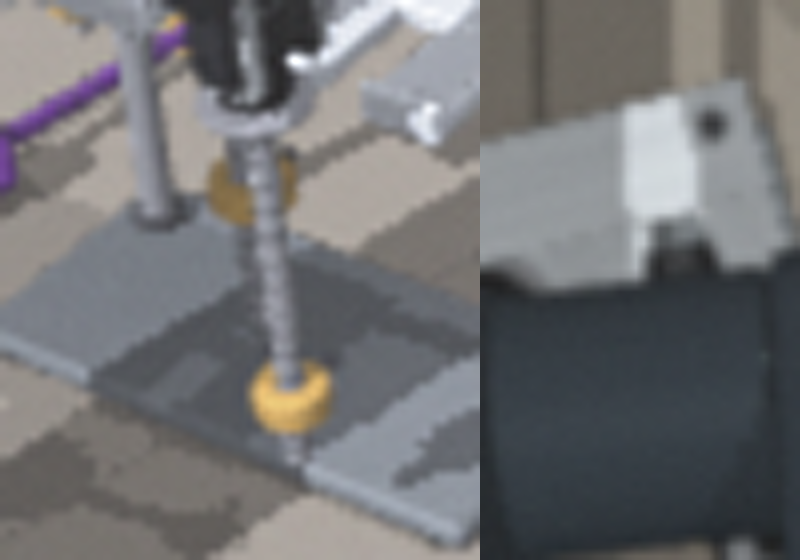

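The stem runs from (202.1,195.6) to (207.0,237.8), against (201.6,194.9) to (206.8,237.5) predicted for a vertical rod under the TCP. So the rod is upright and centred on the TCP. I'll carry it to the well.

Emit:
jog_arm --pt "15 0 0 1.5 0" --pt "15 0 0 2 0" --pt "15 0 0 2 0" --pt "15 0 0 2 0" --pt "15 0 -1 2 0" --pt "15 0.4 -2 1.5 0" --pt "15 0.6 -2.2 0 0" --pt "15 0.6 -2.2 0 0"

```text
t: 18.22
tcp_pos: [0.4214, 0.056, 0.3313]
tool_rot: [0.628, 0.778, -0.014, 0.011]
force: [0.3, 0.2, -2.1]
finger_gap: 0.265
```

Emit:
jog_arm --pt "15 0.6 -2.2 0 0" --pt "15 0.6 -2.2 0 0" --pt "15 0.6 -2.2 0 0" --pt "15 0.6 -2.2 0 0" --pt "15 0.6 -2.2 0 0" --pt "15 0.6 -2.2 0 0" --pt "15 0.6 -2.2 0 0" --pt "15 0.6 -2.2 0 0"

```text
t: 18.88
tcp_pos: [0.469, -0.128, 0.3323]
tool_rot: [0.628, 0.778, -0.013, 0.012]
force: [0.3, 0.2, -1.6]
finger_gap: 0.263
```

Emit:
jog_arm --pt "15 0.7 -2 0 0" --pt "15 0.7 -2 0 0" --pt "15 0.7 -2 0 0" --pt "15 0.7 -2 0 0" --pt "15 0.7 -2 0 0" --pt "15 0.5 -1.2 0 0" --pt "15 0 0 0 0" --pt "15 0 0 0 0"

```text
t: 19.55
tcp_pos: [0.5092, -0.2497, 0.3295]
tool_rot: [0.63, 0.776, -0.013, 0.01]
force: [-0.5, 0.6, -1.4]
finger_gap: 0.268
```

Emit:
jog_arm --pt "15 0.3 0.25 -1.5 0" --pt "15 0 0 -1.5 0" --pt "15 0 0 -1.5 0" --pt "15 0 0 -1.2 0" --pt "15 0 0 -1 0" --pt "15 0 0 0 0"

```text
t: 20.05
tcp_pos: [0.51, -0.2391, 0.2611]
tool_rot: [0.629, 0.777, -0.012, 0.008]
force: [0.0, 0.5, -2.1]
finger_gap: 0.269
```

Run:
```python
from h import *
s=manip.sense();print(s["tcp_pos"],s["tool_rot"],s["force"],s["t"])
p=snapshot("scene");x=s["tcp_pos"]
W=[.512,-.247,.082]
print("tip",proj(p,[x[0],x[1],x[2]-.166]),"well",proj(p,W),"x+1cm",proj(p,[.522,-.247,.082]),"y+1cm",proj(p,[.512,-.237,.082]))
save(p,"s9.png",(320,240,385,305),9)
```

```text
[ 0.51000387 -0.23913805  0.26110669] [ 0.62871795  0.77749629 -0.01206017  0.00823468] [ 0.0449198   0.54860795 -2.10450435] 20.05
tip [345.72266548 279.38063165] well [348.38922954 284.6452511 ] x+1cm [350.82505738 282.16238238] y+1cm [344.63234685 282.27433485]
```

View pics/s9.png

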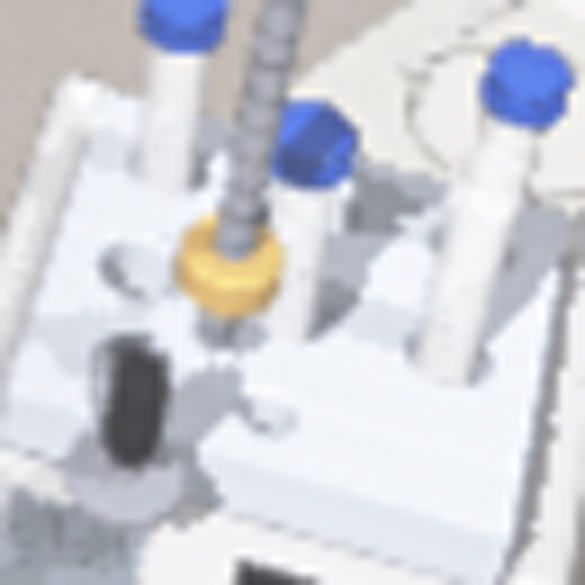

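The tip (218,342) is well left of the well mouth (270,413): descending drifted the TCP in +y. I have used 11 views, so I'll go numeric. Shift first, then measure tip against well.

Emit:
jog_arm --pt "15 0.1 -0.6 0 0" --pt "15 0 -0.6 0 0" --pt "15 0 0 0 0"

```text
t: 20.35
tcp_pos: [0.5125, -0.2518, 0.2643]
tool_rot: [0.628, 0.778, -0.012, 0.011]
force: [0.5, -0.5, -1.7]
finger_gap: 0.266
```

```bash
cat > meas.py <<'E'
from h import *
s=manip.sense();x=s["tcp_pos"];print(x.round(4),s["tool_rot"].round(3),s["force"].round(1),s["t"])
for n in("scene","top"):
  for i in range(3):
    p=snapshot(n);o=[]
    for k in("rod_tip","collar_foot","well_mouth"):
      c=[r["centre"] for r in models.pinpoint(p,k) if np.linalg.norm(np.array(r["centre"])[:2]-[.512,-.247])<.03][:1]
      o.append((k,np.round(c[0],4).tolist()) if c else (k,None))
    print(n,o)
  if n=="scene":
    cv2.imwrite("pics/raw_%.0f.png"%(s["t"]*100),p["image"][:,:,::-1])
    hsv=cv2.cvtColor(p["image"],cv2.COLOR_RGB2HSV).astype(int);m=(abs(hsv[...,0]-20)<7)&(hsv[...,1]>100)&(hsv[...,2]>90)
    v,u=np.nonzero(m[230:310,320:380]);
    if len(u): print("collar px",u.mean()+320,v.mean()+230,len(u),"bbox",u.min()+320,u.max()+320,v.min()+230,v.max()+230)
    for z in(.26,.13,.11,.1):print(z,proj(p,[x[0],x[1],z]).round(1))
E
python3 meas.py
```

```text
[ 0.5125 -0.2518  0.2643] [ 0.628  0.778 -0.012  0.011] [ 0.5 -0.5 -1.7] 20.35
scene [('rod_tip', [0.5132, -0.2422, 0.1008]), ('collar_foot', [0.5111, -0.243, 0.1175]), ('well_mouth', [0.5111, -0.2413, 0.0998])]
scene [('rod_tip', [0.5115, -0.2432, 0.0992]), ('collar_foot', [0.5063, -0.2387, 0.1186]), ('well_mouth', [0.5096, -0.2436, 0.0857])]
scene [('rod_tip', [0.5094, -0.2394, 0.097]), ('collar_foot', [0.5096, -0.2423, 0.1208]), ('well_mouth', [0.5101, -0.2471, 0.0855])]
collar px 350.0 271.46153846153845 65 bbox 345 355 266 275
0.26 [363.3 225.5]
0.13 [353.5 271. ]
0.11 [352.1 277.2]
0.1 [351.5 280.3]
top [('rod_tip', [0.5072, -0.2433, 0.0955]), ('collar_foot', [0.5128, -0.2453, 0.1243]), ('well_mouth', [0.5107, -0.2475, 0.0822])]
top [('rod_tip', None), ('collar_foot', [0.5142, -0.2454, 0.1248]), ('well_mouth', [0.5111, -0.2482, 0.0807])]
top [('rod_tip', None), ('collar_foot', [0.5375, -0.2422, -0.0003]), ('well_mouth', [0.5127, -0.2475, 0.0832])]
```

Emit:
jog_arm --pt "15 0.1 -0.5 0 0" --pt "15 0 0 -0.6 0" --pt "15 0 0 -0.5 0" --pt "15 0 0 0 0"

```text
t: 21.88
tcp_pos: [0.5132, -0.256, 0.2516]
tool_rot: [0.628, 0.778, -0.012, 0.01]
force: [0.1, -0.6, -2.7]
finger_gap: 0.268
```

```bash
python3 meas.py
```

```text
[ 0.5132 -0.256   0.2516] [ 0.628  0.778 -0.012  0.01 ] [ 0.1 -0.6 -2.7] 21.8833
scene [('rod_tip', [0.5099, -0.2452, 0.0872]), ('collar_foot', [0.5095, -0.2464, 0.1064]), ('well_mouth', [0.5112, -0.2456, 0.0824])]
scene [('rod_tip', [0.5129, -0.2459, 0.0861]), ('collar_foot', [0.5104, -0.2463, 0.1061]), ('well_mouth', [0.5077, -0.2471, 0.0871])]
scene [('rod_tip', [0.5114, -0.2444, 0.0892]), ('collar_foot', [0.5103, -0.248, 0.1101]), ('well_mouth', [0.5089, -0.2466, 0.0853])]
collar px 352.469696969697 275.5 66 bbox 348 358 270 279
0.26 [365.4 226.3]
0.13 [355.3 271.9]
0.11 [354.  278.1]
0.1 [353.3 281.1]
top [('rod_tip', [0.5114, -0.2454, 0.0842]), ('collar_foot', [0.5125, -0.2521, 0.117]), ('well_mouth', [0.5129, -0.2492, 0.0826])]
top [('rod_tip', [0.5101, -0.2453, 0.089]), ('collar_foot', [0.5155, -0.2504, 0.1136]), ('well_mouth', [0.5158, -0.2494, 0.0797])]
top [('rod_tip', [0.5144, -0.2537, 0.1138]), ('collar_foot', [0.5146, -0.2535, 0.1153]), ('well_mouth', [0.5119, -0.2457, 0.0818])]
```

Emit:
jog_arm --pt "15 -0.15 -0.05 0 0" --pt "15 0 0 -0.4 0" --pt "15 0 0 -0.4 0" --pt "15 0 0 -0.4 0" --pt "15 0 0 0 0"

```text
t: 23.5
tcp_pos: [0.5118, -0.2566, 0.2397]
tool_rot: [0.628, 0.778, -0.012, 0.011]
force: [-0.2, 0.1, -1.4]
finger_gap: 0.268
```

The tip is now below rim level with no contact force, so it is in the well. Continue down.

Emit:
jog_arm --pt "15 0 0 -0.5 0" --pt "15 0 0 -0.5 0" --pt "15 0 0 -0.5 0" --pt "15 0 0 0 0"

```text
t: 23.83
tcp_pos: [0.5121, -0.2566, 0.2229]
tool_rot: [0.628, 0.778, -0.011, 0.011]
force: [0.1, -0.2, -2.4]
finger_gap: 0.271
```

Emit:
jog_arm --pt "15 0 0 -0.6 0" --pt "15 0 0 -0.6 0" --pt "15 0 0 -0.6 0" --pt "15 0 0 0 0"

```text
t: 24.17
tcp_pos: [0.5121, -0.2566, 0.2041]
tool_rot: [0.628, 0.778, -0.012, 0.011]
force: [1.0, 0.6, -2.2]
finger_gap: 0.265
```

```bash
python3 meas.py | grep -v well_m; python3 -c "
from h import *
p=snapshot('scene')
for k in('rod_tip','collar_foot','slim_rod_grip'):print(k,[(np.round(r['centre'],3),round(r['score'],2)) for r in models.pinpoint(p,k)[:4] if r['centre'][1]<-.1])
save(p,'last.png',(310,190,410,300),5)"
```

```text
[ 0.5121 -0.2566  0.2041] [ 0.628  0.778 -0.012  0.011] [ 1.   0.6 -2.2] 24.1667
collar px 350.578125 284.421875 64 bbox 346 356 279 288
0.26 [365.4 226.7]
0.13 [355.3 272.3]
0.11 [353.9 278.5]
0.1 [353.3 281.6]
rod_tip []
collar_foot [(array([ 0.509, -0.246,  0.08 ]), 0.61)]
slim_rod_grip [(array([ 0.514, -0.25 ,  0.218]), 0.58)]
```

View pics/last.png

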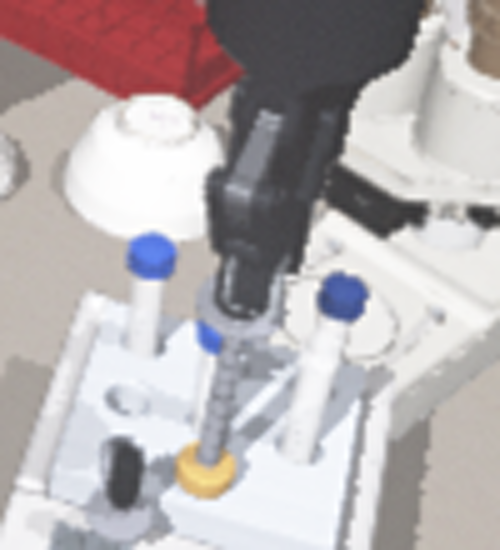

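The collar (205,470) sits on the rim with the rod in the well. Press on to the bottom.

Emit:
jog_arm --pt "15 0 0 -0.5 0" --pt "15 0 0 -0.5 0" --pt "15 0 0 -0.3 0" --pt "15 0 0 -0.2 0" --squeeze 60

```text
t: 25.9
tcp_pos: [0.5128, -0.257, 0.191]
tool_rot: [0.628, 0.778, -0.012, 0.013]
force: [-0.4, 0.9, 2.9]
finger_gap: 0.261
```

Emit:
jog_arm --pt "15 0 0 -0.3 0" --pt "15 0 0 -0.3 0"

```text
t: 26.07
tcp_pos: [0.5131, -0.2572, 0.1855]
tool_rot: [0.628, 0.778, -0.012, 0.013]
force: [-2.9, 2.2, 24.4]
finger_gap: 0.263
```

Emit:
jog_arm --pt "15 0 0 -0.3 0" --pt "15 0 0 -0.3 0"

```text
t: 26.23
tcp_pos: [0.5137, -0.2578, 0.1853]
tool_rot: [0.627, 0.779, -0.012, 0.014]
force: [-6.0, 5.0, 22.3]
finger_gap: 0.264
```

The rod bottomed at TCP z 0.1854 with 22–24 N, matching the predicted 0.186. Draw it out.

Emit:
jog_arm --pt "15 0 0 0 0" --pt "15 0 0 0.3 0" --pt "15 0 0 0.6 0" --pt "15 0 0 1 0" --pt "15 0 0 1 0" --pt "15 0 0 1 0" --pt "15 0 0 0 0"

```text
t: 26.82
tcp_pos: [0.513, -0.2574, 0.2262]
tool_rot: [0.627, 0.779, -0.012, 0.013]
force: [-0.2, 1.1, -1.1]
finger_gap: 0.265
```

Emit:
jog_arm --pt "15 0 0 1 0" --pt "15 0 0 1 0" --pt "15 0 0 1.5 0" --pt "15 0 0 1.5 0" --pt "15 0 0 1.5 0" --pt "15 0 0 1.5 0" --pt "15 0 0 1.5 0" --pt "15 0 0 1 0"

```text
t: 27.48
tcp_pos: [0.5119, -0.2577, 0.3367]
tool_rot: [0.627, 0.779, -0.013, 0.013]
force: [0.8, 0.2, -2.1]
finger_gap: 0.264
```

Emit:
jog_arm --pt "15 -0.6 1.5 0 0" --pt "15 -0.6 2.2 0 0" --pt "15 -0.6 2.2 0 0" --pt "15 -0.6 2.2 0 0" --pt "15 -0.6 2.2 0 0" --pt "15 -0.6 2.2 0 0" --pt "15 -0.6 2.2 0 0" --pt "15 -0.6 2.2 0 0"

```text
t: 28.15
tcp_pos: [0.4655, -0.0909, 0.3451]
tool_rot: [0.63, 0.776, -0.013, 0.024]
force: [0.5, 0.9, -0.9]
finger_gap: 0.263
```

Emit:
jog_arm --pt "15 -0.6 2.2 0 0" --pt "15 -0.6 2.2 0 0" --pt "15 -0.6 2.2 0 0" --pt "15 -0.6 2.2 0 0" --pt "15 -0.6 2.2 0 0" --pt "15 -0.6 2.2 0 0" --pt "15 -0.6 2.2 0 0" --pt "15 -0.6 2.2 0 0"

```text
t: 28.82
tcp_pos: [0.4147, 0.0923, 0.3499]
tool_rot: [0.631, 0.775, -0.011, 0.029]
force: [0.6, -0.7, -1.5]
finger_gap: 0.267
```

Emit:
jog_arm --pt "15 -0.4 1.5 0 0" --pt "15 -0.3 1.2 0 0" --pt "15 0 0.5 -1 0" --pt "15 0 0 -1.5 0" --pt "15 0 0 -1.5 0" --pt "15 0 0 -1.5 0" --pt "15 0 0 -1.5 0" --pt "15 0 0 0 0"

```text
t: 29.48
tcp_pos: [0.407, 0.1311, 0.2839]
tool_rot: [0.628, 0.778, -0.005, 0.035]
force: [-0.5, 0.3, -1.9]
finger_gap: 0.26
```

Emit:
jog_arm --pt "15 0 0 -0.8 0" --pt "15 0 0 -0.8 0" --pt "15 0 0 -0.8 0" --pt "15 0 0 -0.8 0" --pt "15 0 0 -0.8 0" --pt "15 0 0 -0.8 0" --pt "15 0 0 -0.8 0" --pt "15 0 0 0 0"

```text
t: 30.15
tcp_pos: [0.4103, 0.1309, 0.2266]
tool_rot: [0.628, 0.777, -0.002, 0.038]
force: [-0.5, -0.7, -1.7]
finger_gap: 0.261
```

Run:
```python
from h import *
s=manip.sense();x=s["tcp_pos"];print(x.round(4),s["tool_rot"].round(4),s["q"].round(3),s["t"])
R=lambda q:2*np.array([q[0]*q[2]+q[1]*q[3],q[1]*q[2]-q[0]*q[3]])
print("toolz",R(s["tool_rot"]))
for n in("scene","top","scene"):
  p=snapshot(n)
  for k in("rod_tip","collar_foot","slim_rod_grip","slot_0"):
    print(n,k,[np.round(r["centre"],4).tolist() for r in models.pinpoint(p,k) if np.linalg.norm(np.array(r["centre"])[:2]-x[:2])<(.1 if k=="slot_0" else .03)])
  if n=="scene":
    hsv=cv2.cvtColor(p["image"],cv2.COLOR_RGB2HSV).astype(int);m=(abs(hsv[...,0]-20)<7)&(hsv[...,1]>100)&(hsv[...,2]>130)
    N,_,st,ce=cv2.connectedComponentsWithStats(m.astype(np.uint8))
    print([(c.round(1).tolist(),int(a[4])) for a,c in zip(st[1:],ce[1:]) if a[4]>15 and 170<c[0]<240 and 180<c[1]<260])
for z in(.2,.12,.118,.1,.058):print(z,proj(p,[x[0],x[1],z]).round(1))
```

```text
[0.4103 0.1309 0.2266] [ 0.6281  0.7772 -0.0023  0.0383] [ 0.088  0.261  1.928 -0.072  0.902 -0.08 ] 30.15
toolz [ 0.05657045 -0.05171795]
scene rod_tip [[0.4174, 0.1392, 0.0606]]
scene collar_foot [[0.4128, 0.1387, 0.1204]]
scene slim_rod_grip [[0.4116, 0.1366, 0.2367]]
scene slot_0 [[0.4792, 0.1534, 0.1844]]
[([205.4, 215.3], 50)]
top rod_tip []
top collar_foot []
top slim_rod_grip []
top slot_0 [[0.4801, 0.1499, 0.1851]]
scene rod_tip [[0.4204, 0.139, 0.0632]]
scene collar_foot [[0.4147, 0.1376, 0.1232]]
scene slim_rod_grip [[0.4119, 0.1373, 0.2433], [0.4148, 0.1402, 0.1218]]
scene slot_0 [[0.4768, 0.153, 0.1793]]
[([205.9, 214.3], 49)]
0.2 [202.1 194. ]
0.12 [205.1 218.9]
0.118 [205.2 219.5]
0.1 [205.8 224.8]
0.058 [207.3 236.6]
```

Collar reads about 60 mm above the tip and the rod leans roughly 0.04 rad, which is acceptable for entering the slot. Insert it.

Emit:
jog_arm --pt "15 0 -0.1 -0.5 0" --pt "15 0 0 -0.3 0" --pt "15 1.2 0.28 0 0" --pt "15 1.2 0.28 0 0" --pt "15 1.2 0.28 0 0" --pt "15 0 0 0 0"

```text
t: 31.4
tcp_pos: [0.448, 0.1386, 0.2183]
tool_rot: [0.628, 0.777, -0.002, 0.039]
force: [0.9, -1.4, -2.0]
finger_gap: 0.259
```

Emit:
jog_arm --pt "15 1.1 0.27 0 0" --pt "15 1.1 0.27 0 0" --pt "15 1.0 0.24 0 0" --pt "15 0 0 0 0"

```text
t: 31.73
tcp_pos: [0.481, 0.1468, 0.217]
tool_rot: [0.628, 0.777, -0.003, 0.037]
force: [0.1, -0.4, -1.4]
finger_gap: 0.26
```

Emit:
jog_arm --pt "15 0 0 -0.5 0" --pt "15 0 0 -0.5 0" --pt "15 0 0 -0.3 0" --pt "15 0 0 0 0"

```text
t: 32.07
tcp_pos: [0.4793, 0.1466, 0.2019]
tool_rot: [0.628, 0.777, -0.005, 0.036]
force: [0.9, -0.4, -1.3]
finger_gap: 0.261
```

Run:
```python
from h import *
for n in("scene","top","scene"):
  p=snapshot(n)
  for k in("rod_tip","collar_foot","slim_rod_grip","slot_0","thick_rod_grip"):
    print(n,k,[np.round(r["centre"],4).tolist() for r in models.pinpoint(p,k) if np.linalg.norm(np.array(r["centre"])[:2]-[.481,.15])<(.08 if "thick" in k else .03)])
```

```text
scene rod_tip [[0.4836, 0.1525, 0.0345]]
scene collar_foot [[0.4845, 0.1529, 0.0958]]
scene slim_rod_grip [[0.4797, 0.1568, 0.2144], [0.4785, 0.1503, 0.1808]]
scene slot_0 [[0.4792, 0.1539, 0.1822]]
scene thick_rod_grip [[0.4626, 0.2191, 0.2134]]
top rod_tip []
top collar_foot []
top slim_rod_grip []
top slot_0 [[0.4807, 0.1513, 0.1879]]
top thick_rod_grip []
scene rod_tip [[0.4858, 0.1518, 0.0378]]
scene collar_foot [[0.485, 0.1525, 0.0968]]
scene slim_rod_grip [[0.4808, 0.1542, 0.2154]]
scene slot_0 [[0.4765, 0.1505, 0.1828]]
scene thick_rod_grip [[0.4638, 0.2213, 0.2172]]
```

Emit:
jog_arm --pt "15 0 0 -0.2 0" --pt "15 0 0 -0.1 0" --pt "30 0 0 0 0" --pt "34 0 0 0 0" --pt "40 0 0 0 0" --pt "50 0 0 0 0" --pt "58 0 0 0 0" --pt "58 0 0 0 0" --squeeze 20

```text
t: 33.63
tcp_pos: [0.4825, 0.1468, 0.2026]
tool_rot: [0.628, 0.777, -0.002, 0.039]
force: [0.2, -0.1, 0.3]
finger_gap: 0.58
```

Emit:
jog_arm --pt "58 0 0 0.8 0" --pt "58 0 0 1.2 0" --pt "58 0 0 1.5 0" --pt "58 0 0 1.5 0" --pt "58 0 0 1.5 0" --pt "58 0 0 1.5 0" --pt "58 0 0 1.5 0"

```text
t: 34.22
tcp_pos: [0.4791, 0.1464, 0.3001]
tool_rot: [0.628, 0.778, -0.006, 0.036]
force: [0.8, -0.6, -0.4]
finger_gap: 0.58
```

Run:
```python
from h import *
print(manip.sense()["t"])
for n in("scene","top","scene"):
  p=snapshot(n)
  for k in("rod_tip","collar_foot","slim_rod_grip"):
    print(n,k,[np.round(r["centre"],4).tolist() for r in models.pinpoint(p,k) if np.linalg.norm(np.array(r["centre"])[:2]-[.481,.15])<.03])
```

```text
34.2167
scene rod_tip [[0.4798, 0.1562, 0.0341]]
scene collar_foot []
scene slim_rod_grip [[0.4817, 0.1507, 0.214]]
top rod_tip []
top collar_foot []
top slim_rod_grip []
scene rod_tip [[0.4764, 0.1552, 0.0333]]
scene collar_foot [[0.48, 0.1561, 0.0934]]
scene slim_rod_grip [[0.4846, 0.1538, 0.214]]
```

The rod is hanging with its grip at z 0.214 and the collar about 60 mm above the tip. Back to shut the cover.

Emit:
jog_arm --pt "45 0 -1.5 0 0.03" --pt "45 0 -2.5 0 0.04" --pt "45 0 -2.5 0 0.04" --pt "45 0 -2.5 0 0.04" --pt "45 0 -2.5 0 0.04" --pt "45 0 -2.5 0 0.04" --pt "45 0 -2.5 0 0.04" --pt "45 0 -2.5 0 0.03"

```text
t: 35.48
tcp_pos: [0.4781, -0.0461, 0.2966]
tool_rot: [0.494, 0.869, -0.0, 0.034]
force: [0.3, -0.3, -1.3]
finger_gap: 0.451
```

Emit:
jog_arm --pt "45 0 -2.5 0 0" --pt "45 0 -2.5 0 0" --pt "45 0 -2.5 0 0" --pt "45 0 -2.5 0 0" --pt "45 0 -2.5 0 0" --pt "45 0 -2.5 0 0" --pt "45 0 -2.5 0 0" --pt "45 0 0 0 0"

```text
t: 36.15
tcp_pos: [0.4769, -0.235, 0.2954]
tool_rot: [0.495, 0.868, -0.001, 0.035]
force: [-0.4, 0.4, 0.9]
finger_gap: 0.451
```

Run:
```python
from h import *
s=manip.sense();print(s["tcp_pos"],s["tool_rot"],s["t"])
for n in("scene","top","scene","top"):
  p=snapshot(n)
  print(n,[(np.round(r["centre"],4).tolist(),round(r["score"],2)) for r in models.pinpoint(p,"cover_knob")[:2]])
```

```text
[ 0.47693029 -0.23502869  0.29540105] [ 0.49521568  0.86807918 -0.00105975  0.03462425] 36.15
scene [([0.4664, -0.231, 0.1113], 0.74)]
top [([0.4722, -0.234, 0.109], 0.48)]
scene [([0.4682, -0.2325, 0.1129], 0.78)]
top [([0.4689, -0.2333, 0.1106], 0.63)]
```

Emit:
jog_arm --pt "45 -0.8 0 -1.5 0" --pt "45 0 0 -2 0" --pt "45 0 0 -2 0" --pt "45 0 0 -2 0" --pt "45 0 0 -2 0" --pt "45 0 0 -2 0" --pt "45 0 0 -1 0" --pt "45 0 0 0 0"

```text
t: 37.22
tcp_pos: [0.4709, -0.2238, 0.17]
tool_rot: [0.488, 0.872, -0.0, 0.039]
force: [-0.4, -0.3, 0.6]
finger_gap: 0.45
```

Emit:
jog_arm --pt "45 -0.1 -1.1 0 0" --pt "45 0 -0.1 -1.3 0" --pt "45 0 -0.1 -1.3 0" --pt "45 0 -0.1 -1.3 0" --pt "45 0 -0.1 -0.9 0" --pt "45 0 0 0 0"

```text
t: 37.72
tcp_pos: [0.4745, -0.2435, 0.1258]
tool_rot: [0.486, 0.873, -0.002, 0.045]
force: [0.4, 1.0, -0.5]
finger_gap: 0.452
```

Emit:
jog_arm --pt "45 -0.45 0.7 0 0" --pt "45 0 0 0 0"

```text
t: 37.88
tcp_pos: [0.4705, -0.2372, 0.1269]
tool_rot: [0.486, 0.873, -0.002, 0.046]
force: [-0.6, 0.3, 0.1]
finger_gap: 0.451
```

Run:
```python
from h import *
s=manip.sense();print(s["tcp_pos"],s["tool_rot"],s["t"])
for n in("scene","top","scene","top"):
  p=snapshot(n)
  print(n,[(np.round(r["centre"],4).tolist(),round(r["score"],2)) for r in models.pinpoint(p,"cover_knob")[:2]])
```

```text
[ 0.4704639  -0.23723153  0.12693443] [ 0.48615878  0.87265256 -0.00200091  0.04607748] 37.8833
scene [([0.4656, -0.2323, 0.1121], 0.65), ([0.5086, -0.2489, 0.0857], 0.52)]
top [([0.4701, -0.2374, 0.1107], 0.6)]
scene [([0.4634, -0.2333, 0.1119], 0.69)]
top [([0.4715, -0.236, 0.1113], 0.46)]
```

Good. Lower another 1.8 cm and close.

Emit:
jog_arm --pt "45 -0.1 0 -0.7 0" --pt "45 0 0 -0.7 0" --pt "45 0 0 -0.5 0" --pt "45 0 0 0 0"

```text
t: 38.62
tcp_pos: [0.4709, -0.2388, 0.1063]
tool_rot: [0.486, 0.873, -0.002, 0.048]
force: [0.4, 0.9, 0.2]
finger_gap: 0.448
```

Emit:
jog_arm --pt "5 0 0 0 0" --pt "5 0 0 0 0" --pt "5 0 0 0 0" --pt "5 0 0 0 0" --pt "5 0 0 0 0" --pt "5 0 0 0 0"

```text
t: 39.12
tcp_pos: [0.47, -0.2386, 0.1051]
tool_rot: [0.486, 0.873, -0.002, 0.046]
force: [-1.0, -0.4, -1.3]
finger_gap: 0.151
```

Emit:
jog_arm --pt "5 0.31 -0.3 0 0.12" --pt "5 0.34 -0.27 0 0.12" --pt "5 0.37 -0.22 0 0.12" --pt "5 0.4 -0.17 0 0.12" --pt "5 0 0 0 0"

```text
t: 39.53
tcp_pos: [0.4851, -0.2488, 0.105]
tool_rot: [0.255, 0.966, 0.009, 0.046]
force: [0.1, 0.4, 0.2]
finger_gap: 0.154
```

Emit:
jog_arm --pt "5 0.41 -0.12 0 0.12" --pt "5 0.42 -0.07 0 0.12" --pt "5 0.43 -0.02 0 0.12" --pt "5 0.43 0.03 0 0.12" --pt "5 0.42 0.08 0 0.12" --pt "5 0.42 0.13 0 0.12" --pt "5 0 0 0 0"

```text
t: 40.12
tcp_pos: [0.511, -0.2479, 0.1051]
tool_rot: [-0.106, 0.993, 0.024, 0.041]
force: [0.3, 0.4, 0.3]
finger_gap: 0.153
```

Emit:
jog_arm --pt "5 0.12 0.05 0 0.03" --pt "5 0 0 0 0" --pt "20 0 0 0 0" --pt "25 0 0 0 0" --pt "30 0 0 0 0" --pt "35 0 0 0 0" --pt "35 0 0 0 0"

```text
t: 40.7
tcp_pos: [0.511, -0.2471, 0.1055]
tool_rot: [-0.111, 0.993, 0.024, 0.04]
force: [-0.1, 0.8, -0.7]
finger_gap: 0.35
```

Emit:
jog_arm --pt "35 0 0 0.8 0" --pt "35 0 0 1 0" --pt "35 0 0 1.2 0" --pt "35 0 0 1.5 0" --pt "35 0 0 2 0" --pt "35 0 0 2 0" --pt "35 0 0 2 0" --pt "35 0 0 2 0"

```text
t: 41.37
tcp_pos: [0.5079, -0.2449, 0.2369]
tool_rot: [-0.109, 0.993, 0.027, 0.037]
force: [-0.1, 0.0, -0.0]
finger_gap: 0.349
```

Emit:
jog_arm --pt "35 -0.5 1 1 0" --pt "35 -0.5 2 1 0" --pt "35 -0.5 2 0 0" --pt "35 -0.5 2 0 0" --pt "35 -0.5 2 0 0" --pt "35 0 0 0 0" --pt "35 0 0 0 0"

```text
t: 41.95
tcp_pos: [0.4852, -0.1555, 0.2729]
tool_rot: [-0.108, 0.993, 0.017, 0.047]
force: [0.4, 0.2, 0.5]
finger_gap: 0.355
```

Run:
```python
from h import *
s=manip.sense();print(s["tcp_pos"],s["force"],s["t"])
acc={}
for n in("scene","top")*3:
  p=snapshot(n)
  for k,ref in(("cover_knob",[.511,-.247]),("rod_tip",[.481,.152]),("collar_foot",[.481,.152]),("slim_rod_grip",[.481,.152]),("thick_rod_grip",[.464,.221]),("short_rod_grip",[.448,.29]),("dropper_bottle_mid",[.55,.01])):
    for r in models.pinpoint(p,k):
      c=np.array(r["centre"])
      if np.linalg.norm(c[:2]-ref)<.05: acc.setdefault((k,n),[]).append(c);break
  hsv=cv2.cvtColor(p["image"],cv2.COLOR_RGB2HSV); m=((hsv[...,0]>105)&(hsv[...,0]<130)&(hsv[...,1]>140)).astype(np.uint8)
  _,_,st,c=cv2.connectedComponentsWithStats(m)
  if len(acc)<20 and s: print(n,"caps",[ray(p,b,.139).round(3).tolist() for a,b in zip(st[1:],c[1:]) if a[4]>8 and -.4<ray(p,b,.139)[1]<-.1])
for k,v in acc.items(): print(k,len(v),np.median(v,0).round(4))
```

```text
[ 0.48515492 -0.1555273   0.27294418] [0.36052717 0.22806215 0.51113023] 41.95
scene caps [[0.564, -0.181, 0.139], [0.601, -0.259, 0.139], [0.545, -0.231, 0.139]]
top caps [[0.602, -0.256, 0.139], [0.562, -0.177, 0.139]]
scene caps [[0.564, -0.181, 0.139], [0.601, -0.259, 0.139], [0.546, -0.231, 0.139]]
top caps [[0.602, -0.256, 0.139], [0.562, -0.177, 0.139]]
scene caps [[0.564, -0.181, 0.139], [0.601, -0.26, 0.139], [0.545, -0.231, 0.139]]
top caps [[0.602, -0.256, 0.139], [0.562, -0.177, 0.139]]
('cover_knob', 'scene') 3 [ 0.5059 -0.248   0.111 ]
('rod_tip', 'scene') 3 [0.4798 0.158  0.0354]
('collar_foot', 'scene') 2 [0.4786 0.154  0.0955]
('slim_rod_grip', 'scene') 3 [0.4825 0.1547 0.2142]
('thick_rod_grip', 'scene') 3 [0.4624 0.2212 0.2143]
('dropper_bottle_mid', 'scene') 3 [0.5551 0.0131 0.0426]
('slim_rod_grip', 'top') 3 [0.4813 0.1523 0.2115]
('thick_rod_grip', 'top') 3 [0.4645 0.2199 0.2146]
('short_rod_grip', 'top') 3 [0.4478 0.2912 0.2141]
('dropper_bottle_mid', 'top') 3 [0.5507 0.0048 0.042 ]
('short_rod_grip', 'scene') 2 [0.4469 0.2894 0.2118]
('rod_tip', 'top') 1 [0.4802 0.1527 0.212 ]
```

Run:
```python
from h import *
p=snapshot("scene");save(p,"end.png",(290,220,410,350),4)
for f in("scene1.png","end.png"):
  g=cv2.imread("pics/"+f,0)[200:270,200:290];v,u=np.nonzero(g<90);print(f,u.mean()/4,v.mean()/4,len(u))
```

```text
scene1.png 10.87607296137339 9.146995708154506 932
end.png 10.97390776699029 8.849211165048544 824
```

The knob is within 0.3 px of where it started, so the cover is shut. Signing off.

```bash
python3 -c "
from station import workorder
print(workorder.sign_off())"
```

```text
the job is handed in; nothing more can be done
None
```

I did the whole sequence and handed the job in at about 42–43 s of robot time. The hand-in reports no verdict, so the results below are my own checks.

**Steps done**
- **Cover opened:** I gripped the knob and swung the cover about 1.2 rad clear of the well.
- **Depth measured:** I took the slim rod from the right slot and pressed it down the well. It bottomed at 22–24 N, within 1 mm of the expected height.
- **Rod hung back and cover shut:** I drew the rod out, hung it in the same slot and released it, then swung the cover shut and backed off.

**Last checks**

| Check | Result | Wanted |
|---|---|---|
| Slim rod grip height | 0.2115 m (top view), 0.214 m (scene view) | 0.209–0.216 m |
| Collar above the stem's end | about 60 mm | 62 ± 2.5 mm |
| Cover knob | within 0.3 px of its starting picture; angle about 0.04 rad from the arm path | below 0.20 rad |
| Capped tubes, other two rods, dropper bottle | unmoved within measuring noise | undisturbed |
| Gripper | open, clear of everything, no contact force | touching nothing |

**Weak points**
- **Collar reading:** it comes from the networks, good to about 4 mm, so it cannot confirm the 2.5 mm tolerance alone. The bottoming on the rim is the better evidence.
- **Network readings that disagreed:** the knob read 4 mm off in y from its starting position in the scene view. One top-view rod-tip reading was plainly false.
- **Not re-measured:** the forceps, petri dish, magnifier and uncapped tube. The arm did not go near the first three.
- **Tool tilt:** it crept up to about 0.09 rad during the moves. The rod leaned about 0.05 rad on the way back to the stand and hung free once released. I did not compute its final tilt; the last tip and grip readings agree within noise.

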